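Unbolt the sloping store box, park its tower bolt and raise the lid

ROBOT

A 6-joint arm with a two-finger parallel gripper is mounted at the origin on the work surface. World frame = base frame: x ahead of the robot, y to its left, z up, the work surface at z = 0. Lengths are in m, angles in rad, forces in N, time in s.
With the tool pointing down it reaches from about 0.425 to 0.95 m from the base axis. Payload 3.5 kg.
Tool frame: the origin (TCP) lies on the centre line of the jaws, within the pads' length; the fingertips stand 19 mm ahead of it and the grasp point (between the pads) is the TCP; z points along the fingers, y is the line along which they close (so a half turn about z gives the same grasp; the last joint's range is limited). The gripper opens to 85 mm and grips with 20 to 120 N. Pads are 22 mm wide; open, the fingers measure 114 mm over their backs; the gripper's body (76 mm by 85 mm) begins 54 mm behind the grasp point. The pads swing forward as they close: fully open they stand 13 mm farther back than shut.
Start: joints at [1.111, 0.286, 1.577, -0, 1.279, -0.15], TCP at [0.206, 0.643, 0.25] pointing down, gripper open.
Joint ranges: [-2.77, 2.77], [-0.9, 2.22], [0.21, 2.48], [-1.53, 4.67], [0.24, 2.81], [-2.84, 2.84]. Speed limits (rad/s): [2.79, 2.79, 3.14, 3.14, 3.14, 3.14].

INTERFACE

Orientations are given as a unit quaternion [x, y, z, w].
In Python, from plant import ctrl, imaging gives the robot as it stands. The module is installed in compiled form; this text tells all that it offers.
- The arm moves only by the shell command python3 -m handwheel 'ROWS' [OPENING] [FORCE]. ROWS is JSON, one flat list of numbers, 6 for each row, row after row: the shift along the world's x, y, z in units of 150 mm (1.0 is 150 mm), then the turn, a rotation vector about the world's x, y, z in units of 90 degrees (1.0 is 90 degrees). In form: [tx, ty, tz, rx, ry, rz, tx, ty, tz, rx, ry, rz, ...]. A call has 1 to 5 rows; each row shifts and turns the commanded pose from where the row before left it; what a row does not reach is not made up. A row lasts 1/12 s, in which the tool goes at most 41.7 mm and 7.16 degrees, less where a joint would pass 70% of its speed; a pose out of reach is approached as far as the arm can. A call with a number of a shift or a turn outside -1 to 1 is refused whole. A call with a gripper value outside its range is refused whole. OPENING is the opening, from 0 (shut) to 1 (fully open), set as the call begins (- or left out, the last holds). The fingers move at their own pace and stop on an object; FORCE is the grip in N (left out, the last holds). Time passes only in rows, so rows that do not move let the fingers close. It gives the time, the measured TCP pose, the force, the opening and the grip force at its end, in the units of the state.
- ctrl.get_state(): the state, without advancing time (a new reading comes with each control period).
- imaging.read_camera(name): name is "side" or "top" or "wrist"; returns (picture, depth): 400x640x3 uint8, blue, green, red; 400x640 float32, m along the optical axis (not along the pixel's ray), 0 where there is no reading.
- imaging.get_calibration(name): a dict with "fovy" (degrees; the focal length in pixels is half the picture's height over the tangent of half this angle, whatever the lens; pixels are square), "cx", "cy" (the principal point, pixels), "R" (3x3) and "t" (3): a world point X has camera coordinates R X + t. Camera axes: x right, y down, z forward; pixel columns grow to the right and rows downward; lengths in m; the calibration is good to about 2 mm. A picture is of the moment at which its call begins: read the wrist's pose just before it. get_calibration takes no time and is no camera call; for the wrist camera it gives the pose at the moment of the call.
- ctrl.sign_off(): hands the job in; it is judged then, once.
The state is a dict: "time": time; "qpos": joint angles; "dq": joint speeds; "joint_efforts": joint torques, N m; "eef_pos": TCP position; "tcp_rot": TCP orientation; "contact_force": force on the tool from outside, world axes, zero at the start; "wrist_torque": the same for the moment, N m; "opening": opening from 0.0 (shut) to 1.0 (fully open); "finger_force": force on a finger pad.
Only numpy, scipy, OpenCV 4.12 (cv2) and the standard library are available. Lean on these libraries where they do the work, as an engineer would, in place of code of your own. Each camera call takes 0.05 s, during which the arm holds its last target. There are 200 camera calls.

TASK

The sloping lid of the teak store box under the hook rail is held shut by a steel tower bolt. Swing the bolt's black thumb disc up out of the lower notch, draw the bolt up the slope out of its keeper, lay the disc over into the upper side notch and let go, so that the bolt stays parked there by itself. Then lift the lid by its bar handle until it is level or a little above and leave it standing open with the bolt still parked, without bumping the hook rail or moving the cup, tumbler, soap box and shower cap case.

Things in the scene. Friction and masses are not known exactly. Their poses are not given: they have to be found in the camera images.
- bin: Fixed teak store box, 258 mm deep (x), 360 wide (y), its top sloping down 25 degrees to the front (-x). Origin: centre of its underside; x to its back, y to its left seen from the front, z up. Up the slope = (cos 25, 0, sin 25), out of the slope = (-sin 25, 0, cos 25) in its axes. Top 14 mm thick: lid, 235 mm down the slope, and below it in the same plane a fixed rail 48 mm wide.
- keeper (a point): Centre of the bolt's steel keeper on the fixed rail: a tube 16 mm long with a 14 mm bore, on the rod's line, its middle 16 mm below the lid's lower edge; it reaches 21 mm out from the rail.
- bolt (a joint): Slide of the tower bolt's rod up the slope, m. 0: shot, its end in the keeper, 22 mm past the lid's edge; clear of the keeper above 0.015; 0.040: stop. Barrel 18 mm across, slotted, with two 11 mm notches on its right (-y): lower (lock) at slide 0 to 0.003, upper (parking) at 0.0365 to 0.040. Between them it slides only with the disc upright. Not parked, it drops back by its weight.
- knob (a joint): Turn of the thumb disc and its 7 mm stem about the rod, rad. 0: upright, the stem pointing straight out of the slope; it turns to the box's right (-y) up to 1.1: laid right over in a notch. Only at the notches can it be turned over; between them it must stay below about 0.25. Light friction holds it where it is left.
- lid (a joint): Opening angle of the lid about its upper back edge, rad: 0 = shut, 0.44 = level, 0.75 = stop. About 0.5 kg with the bolt; its stiff hinges hold it where it is left; lifting it at the handle takes about 10 N. The bolt, unless drawn, holds it shut.
- knob_grip (a point): Centre of the black thumb disc, 22 mm across, 8 mm thick, flat faces looking up and down the slope; 38 mm from the rod's axis, which runs 10 mm out from the lid's face, 70 mm right (-y) of the lid's middle. Axes: x up the slope along the rod, z along the stem away from the rod. At slide 0 it is 42 mm above the lid's lower edge. Laid over at 1.1 it is 27 mm out from the face, upright 48 mm.
- bolt_tip (a point): Centre of the lower end face of the bolt's 12 mm rod; x along the rod up the slope.
- lid_handle (a point): Middle of the lid's steel bar handle: a round bar 11 mm thick, 100 mm long across the lid (y), 35 mm out from its face, 60 mm left (+y) of the lid's middle. Axes of the lid: x up the slope, z out of its face. The lid's hinge line runs along y 190 mm up the slope (+x) and 49 mm below (-z) this point, in these axes.
- cup: Bamboo cup, open, 72 mm across and 95 mm high; origin at the centre of its underside.
- tumbler: Glass tumbler, 72 mm across and 100 mm high; origin at the centre of its underside.
- soap_box: Grey plastic soap box, closed, 79 x 116 x 45 mm; origin at the centre of its underside.
- cap_case: Round white plastic shower cap case, closed, 106 mm across and 38 mm high; origin at the centre of its underside.
- hook_rail: Fixed stainless steel hook rail across the box: a bar 14 mm thick, 750 mm long along its y (the box's y), its middle 335 mm up, on a post at either end; origin between the feet, below the bar's middle. The bar runs about 135 mm before the lid's hinge line, nearly above the parking notch: a gripper pointing straight down there hits it, one square to the slope passes in front of it.

How it is judged:
By the outcome, as a careful person would: the job done as asked, in the order asked, and still so for the second after the job is handed in, with the robot touching nothing.
It also fails if it takes over 45 s, if anything falls off the work surface, if the arm or the gripper's body presses on something with over 40 N, if the wrist force passes 120 N, or if a joint passes its speed limit or range.

## Working session

There is one attempt and no reset: what is moved stays moved. The work goes in short steps, Python scripts to look and compute and a shell command to move; the robot and the scene stay as the last step left them, time stands still between calls to the robot, and variables do not carry over. Pictures are saved under pics/ and viewed, at most 13 in all, crops included, and the job is handed in when it is done.

```bash
mkdir -p pics; cat > h.py <<'E'
import numpy as np, cv2
from plant import ctrl, imaging
def K(c):
    f=200/np.tan(np.radians(c['fovy'])/2); return f,c['cx'],c['cy'],np.array(c['R']),np.array(c['t'])
def cloud(d,c):
    f,cx,cy,R,t=K(c); v,u=np.mgrid[:400,:640]
    P=np.stack([(u-cx)/f*d,(v-cy)/f*d,d],-1); return (P-t)@R
def proj(X,c):
    f,cx,cy,R,t=K(c); p=np.asarray(X)@R.T+t; return np.stack([f*p[...,0]/p[...,2]+cx,f*p[...,1]/p[...,2]+cy],-1)
E
python3 - <<'E'
from h import *
print(ctrl.get_state())
for n in ['side','top']:
    c=imaging.get_calibration(n); p,d=imaging.read_camera(n)
    cv2.imwrite(f'pics/{n}0.png',p); np.savez(f'{n}0.npz',p=p,d=d)
    print(n,c['fovy'],-np.array(c['R']).T@c['t'],np.round(c['R'],3).tolist(),(d>0).mean())
E
```

```text
{'time': 0.0, 'qpos': array([ 1.11099421e+00,  2.87211286e-01,  1.57818869e+00, -3.78058519e-05,
        1.27858127e+00, -1.49971360e-01]), 'dq': array([-0.00041298, -0.00066273,  0.00028425, -0.00028451,  0.00162676,
        0.00111476]), 'joint_efforts': array([-4.01504622e-04, -4.05990887e+01, -2.92626125e+01, -1.88961303e-04,
        5.93153542e-03,  8.37903741e-06]), 'eef_pos': array([0.20549157, 0.64231571, 0.24891037]), 'tcp_rot': array([ 1.54290982e-01,  9.88024730e-01, -1.14464627e-03, -3.41248792e-04]), 'contact_force': array([-0.30647964, -0.24189565, -0.33991456]), 'wrist_torque': array([-0.02102139, -0.0039067 ,  0.02226629]), 'finger_force': 0.0, 'opening': 1.0032710990852136}
side 46.58014457474112 [0.4219823  0.74416209 1.03570753] [[-0.972, -0.235, -0.011], [-0.174, 0.746, -0.642], [0.159, -0.623, -0.766]] 0.99596484375
top 53.60537619033886 [0.47093689 0.02359916 1.16307357] [[-0.024, -1.0, -0.009], [-0.988, 0.026, -0.153], [0.153, 0.006, -0.988]] 0.995796875
```

View pics/side0.png

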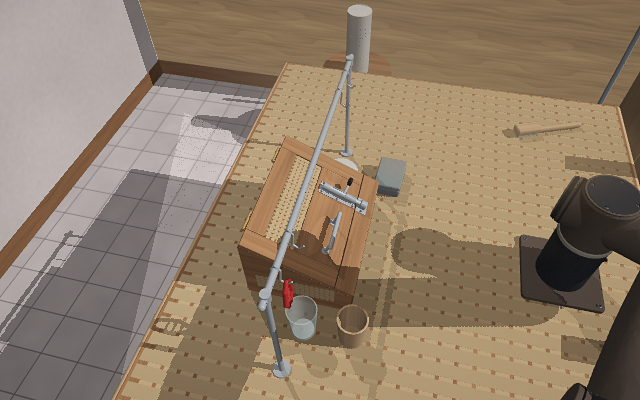

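View pics/top0.png

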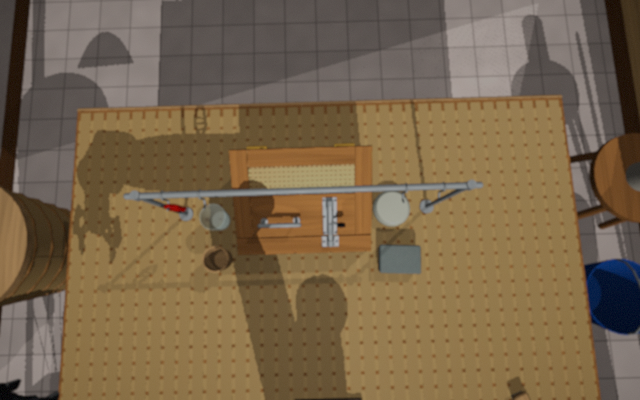

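The side view shows the disc at (350,182), the handle at (332,233), and the rail running from (349,58) to (265,298). The top view shows the disc at (340,224), the handle at (280,222), and the box spanning u 230–372.

```bash
python3 - <<'E'
from h import *
for n,roi,disc in [('top',(232,372,150,255),(340,224)),('side',(240,380,135,305),(350,182))]:
    c=imaging.get_calibration(n); z=np.load(n+'0.npz'); d=z['d']; X=cloud(d,c)
    u0,u1,v0,v1=roi; Q=X[v0:v1,u0:u1].reshape(-1,3); uv=np.stack(np.meshgrid(range(u0,u1),range(v0,v1)),-1).reshape(-1,2)
    col=z['p'][v0:v1,u0:u1].reshape(-1,3)
    s=(Q[:,2]>.08)&(Q[:,2]<.3)
    # ransac plane
    rng=np.random.default_rng(0);S=Q[s];best=0
    for _ in range(500):
        a=S[rng.choice(len(S),3,False)];m=np.cross(a[1]-a[0],a[2]-a[0]);l=np.linalg.norm(m)
        if l<1e-4: continue
        m/=l*np.sign(m[2]) if m[2] else l
        k=abs((S-a[0])@m)<.003
        if m[2]>.8 and k.sum()>best: best=k.sum();B=k
    P=S[B];o=P.mean(0);m=np.linalg.svd(P-o,full_matrices=False)[2][2];m*=np.sign(m[2])
    print(n,'plane n',m.round(4),'o',o.round(4),'tilt',np.degrees(np.arccos(m[2])),'yaw',np.degrees(np.arctan2(-m[1],-m[0])), best)
    h=(Q-o)@m
    up=np.array([m[2],0,-m[0]]);yaw=np.arctan2(-m[1],-m[0])
    I=abs(h)<.004
    r=cv2.minAreaRect(((Q[I][:,:2])*1000).astype(np.float32)); print('rect',r)
    H=(h>.022)&(h<.06)&(Q[:,2]<.3)
    M=np.zeros((400,640),np.uint8);M[uv[H][:,1],uv[H][:,0]]=1
    k,L,st,ce=cv2.connectedComponentsWithStats(M)
    hm=np.zeros((400,640));hm[uv[:,1],uv[:,0]]=h
    for i in range(1,k):
        if st[i][4]>8:
            q=X[L==i];print(st[i],'mean',q.mean(0).round(4),'min',q.min(0).round(3),'max',q.max(0).round(3),'h',hm[L==i].max().round(4), 'col',z['p'][L==i].mean(0).round())
    dk=col.max(1)<45; dk&=np.hypot(*(uv-disc).T)<14
    print('dark',dk.sum(),uv[dk].mean(0),Q[dk].mean(0).round(4),Q[dk].min(0).round(4),Q[dk].max(0).round(4),h[dk].min(),h[dk].max())
    # hook bar
    A=X.reshape(-1,3);b=A[(A[:,2]>.325)&(A[:,2]<.35)&(A[:,0]>.5)]
    if len(b):print('bar',len(b),b.mean(0).round(4),np.polyfit(b[:,1],b[:,0],1),b[:,1].min(),b[:,1].max())
    cv2.imwrite(f'pics/{n}_crop.png',cv2.resize(z['p'][v0-5:v1+5,u0-5:u1+5],None,fx=4 if n=='top' else 3.3,fy=4 if n=='top' else 3.3,interpolation=cv2.INTER_CUBIC))
E
```

```text
top plane n [-0.4169 -0.001   0.9089] o [0.6163 0.0515 0.1464] tilt 24.640881414633842 yaw 0.1329762297482247 10339
rect ((618.9500732421875, 49.23649597167969), (360.32373046875, 258.94232177734375), 89.92815399169922)
[258 222  44   7 194] mean [0.5601 0.1087 0.1631] min [0.555 0.054 0.149] max [0.569 0.163 0.169] h 0.0448 col [113. 117. 122.]
[334 222  12   6  49] mean [ 0.558  -0.0445  0.1631] min [ 0.552 -0.057  0.147] max [ 0.566 -0.03   0.176] h 0.0517 col [49. 62. 79.]
dark 12 [340.5 224.5] [ 0.5506 -0.0397  0.2513] [ 0.4709 -0.052   0.1623] [0.5598 0.0236 1.1631] 0.03813269743946287 0.984732433936096
bar 2439 [0.6165 0.0422 0.3406] [-0.006081    0.61672328] -0.33681968187947814 0.42241951293374363
side plane n [-4.208e-01  6.000e-04  9.071e-01] o [0.6193 0.0745 0.1484] tilt 24.8863174894011 yaw -0.08761848364981548 9945
rect ((624.1087646484375, 52.00773620605469), (263.7078552246094, 364.2865905761719), 0.1526552438735962)
[345 178   8  12  46] mean [ 0.5605 -0.0383  0.1622] min [ 0.553 -0.053  0.148] max [ 0.568 -0.026  0.175] h 0.0508 col [71. 72. 75.]
[327 211  15  39 184] mean [0.5621 0.1159 0.1649] min [0.557 0.057 0.15 ] max [0.571 0.167 0.17 ] h 0.0442 col [145. 142. 139.]
dark 23 [349.91304348 181.43478261] [ 0.5584 -0.0431  0.1638] [ 0.5373 -0.1116  0.1057] [ 0.565  -0.0312  0.1729] -0.004347063919998878 0.0483711861196602
bar 1963 [0.6172 0.1402 0.3419] [-0.00492254  0.61784854] -0.3335645594234476 0.42786975988554626
```

View pics/side_crop.png

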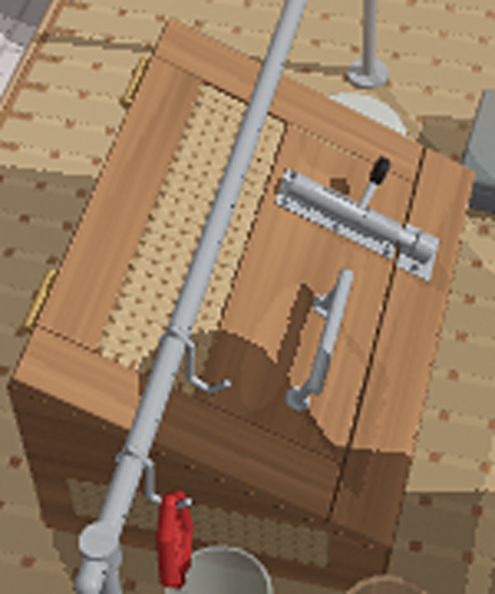

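The crop shows the bolt's disc leaning right with its end in the keeper. The knob is at about crop (378,170) and the handle bar at (325,330). The box yaw is about 0, its centre about (0.620, 0.050). Next I'll write a move-planning helper and find any hooks that hang in the way.

```bash
cat >> h.py <<'E'
from scipy.spatial.transform import Rotation as Ro
UP=np.array([np.cos(np.radians(25)),0,np.sin(np.radians(25))]);OUT=np.array([-UP[2],0,UP[0]])
F0=np.array([.491,.050,.088])   # front edge of the slope face, mid y
def S(s,y,h): return F0+s*UP+h*OUT+np.array([0,y,0])
def inv(P): q=np.asarray(P)-F0; return np.array([q@UP,q[1],q@OUT])
RT=np.stack([[0,1,0],UP,-OUT],1)
def plan(X,R=RT):
    s=ctrl.get_state(); d=(np.array(X)-s['eef_pos'])/.15; r=(Ro.from_matrix(R)*Ro.from_quat(s['tcp_rot']).inv()).as_rotvec()/(np.pi/2)
    n=max(np.linalg.norm(d)/.278,np.linalg.norm(r)/.0796)
    print('shift',d.round(3),'rot',r.round(3),'rows',round(n,2),'per row',(d/np.ceil(n)).round(3),(r/np.ceil(n)).round(4))
E
python3 - <<'E'
from h import *
print('knob laid',S(.0907,-.104,.027),'handle',S(.0937,.06,.035))
plan(S(.0907,-.100,.15))
for n in ['side','top']:
    z=np.load(n+'0.npz');A=cloud(z['d'],imaging.get_calibration(n)).reshape(-1,3)
    b=A[(A[:,2]>.22)&(A[:,2]<.315)&(A[:,0]>.48)&(A[:,0]<.68)&(abs(A[:,1])<.42)]
    h,e=np.histogram(b[:,1],np.arange(-.42,.43,.02))
    print(n,[(e[i].round(2),h[i],b[(b[:,1]>=e[i])&(b[:,1]<e[i+1])].mean(0).round(3).tolist()) for i in range(len(h)) if h[i]>3])
E
```

```text
knob laid [ 0.56179142 -0.054       0.15080179] handle [0.5611294 0.11      0.1593201]
shift [ 2.029 -4.616  0.088] rot [ 0.176 -0.241 -0.789] rows 18.14 per row [ 0.107 -0.243  0.005] [ 0.0092 -0.0127 -0.0415]
side [(np.float64(-0.32), np.int64(83), [0.619, -0.305, 0.258]), (np.float64(-0.3), np.int64(5), [0.618, -0.299, 0.275]), (np.float64(-0.26), np.int64(24), [0.606, -0.254, 0.301]), (np.float64(-0.18), np.int64(27), [0.606, -0.174, 0.302]), (np.float64(0.26), np.int64(39), [0.603, 0.266, 0.302]), (np.float64(0.32), np.int64(64), [0.598, 0.335, 0.252]), (np.float64(0.34), np.int64(145), [0.6, 0.35, 0.281]), (np.float64(0.36), np.int64(74), [0.599, 0.364, 0.261]), (np.float64(0.38), np.int64(8), [0.612, 0.399, 0.276]), (np.float64(0.4), np.int64(151), [0.615, 0.405, 0.268])]
top [(np.float64(-0.32), np.int64(73), [0.617, -0.308, 0.266]), (np.float64(-0.26), np.int64(28), [0.603, -0.256, 0.301]), (np.float64(-0.18), np.int64(23), [0.602, -0.176, 0.3]), (np.float64(0.26), np.int64(24), [0.6, 0.263, 0.299]), (np.float64(0.32), np.int64(81), [0.598, 0.33, 0.274]), (np.float64(0.34), np.int64(72), [0.597, 0.348, 0.273]), (np.float64(0.38), np.int64(80), [0.613, 0.394, 0.263])]
```

```bash

python3 -m handwheel '[0.107,-0.243,0.005,0.009,-0.013,-0.042,0.107,-0.243,0.005,0.009,-0.013,-0.042,0.107,-0.243,0.005,0.009,-0.013,-0.042,0.107,-0.243,0.005,0.009,-0.013,-0.042,0.107,-0.243,0.005,0.009,-0.013,-0.042]' 0.5 20
python3 -m handwheel '[0.107,-0.243,0.005,0.009,-0.013,-0.042,0.107,-0.243,0.005,0.009,-0.013,-0.042,0.107,-0.243,0.005,0.009,-0.013,-0.042,0.107,-0.243,0.005,0.009,-0.013,-0.042,0.107,-0.243,0.005,0.009,-0.013,-0.042]'
python3 -m handwheel '[0.107,-0.243,0.005,0.009,-0.013,-0.042,0.107,-0.243,0.005,0.009,-0.013,-0.042,0.107,-0.243,0.005,0.009,-0.013,-0.042,0.107,-0.243,0.005,0.009,-0.013,-0.042,0.107,-0.243,0.005,0.009,-0.013,-0.042]'
python3 -m handwheel '[0.107,-0.243,0.005,0.009,-0.013,-0.042,0.107,-0.243,0.005,0.009,-0.013,-0.042,0.107,-0.243,0.005,0.009,-0.013,-0.042,0.107,-0.243,0.005,0.009,-0.013,-0.042,0,0,0,0,0,0]'
python3 - <<'E'
from h import *
plan(S(.0907,-.100,.15))
c=imaging.get_calibration('wrist'); p,d=imaging.read_camera('wrist'); s=ctrl.get_state()
np.savez('w1.npz',p=p,d=d,**{k:np.array(v) for k,v in c.items()}); cv2.imwrite('pics/w1.png',p); print(s['eef_pos'],s['time'],proj(S(.0907,-.1,.03),c))
E
```

```text
time: 0.52
eef_pos: [0.2861, 0.4587, 0.2533]
tcp_rot: [0.315, 0.947, 0.042, 0.045]
contact_force: [1.1, 0.2, 0.4]
opening: 0.499
finger_force: 0.0
time: 0.93
eef_pos: [0.3662, 0.2766, 0.2574]
tcp_rot: [0.465, 0.877, 0.084, 0.089]
contact_force: [0.8, 0.3, 0.6]
opening: 0.5
finger_force: 0.0
time: 1.35
eef_pos: [0.4465, 0.0942, 0.2614]
tcp_rot: [0.601, 0.779, 0.123, 0.129]
contact_force: [0.9, 0.0, 0.5]
opening: 0.502
finger_force: 0.0
time: 1.77
eef_pos: [0.5119, -0.0551, 0.2646]
tcp_rot: [0.698, 0.682, 0.15, 0.16]
contact_force: [-0.2, -0.2, -0.0]
opening: 0.503
finger_force: 0.0
shift [-0.014  0.034 -0.015] rot [0.006 0.004 0.016] rows 0.22 per row [-0.014  0.034 -0.015] [0.0057 0.0037 0.0158]
[ 0.51094766 -0.05262464  0.26405666] 1.8167 [317.98012101 193.16859088]
```

View pics/w1.png

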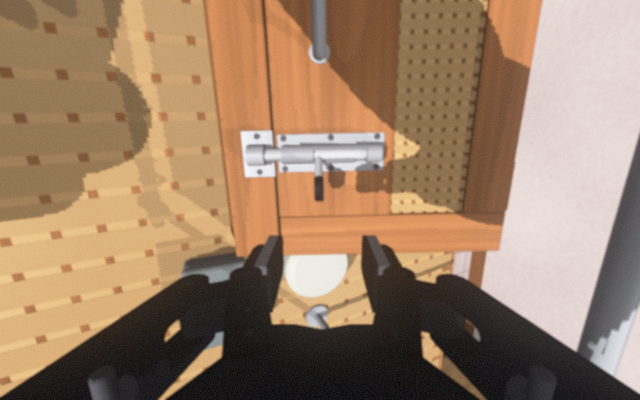

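The wrist view shows the disc at (319,188), the keeper plate at (257,155), the barrel along v≈154, and the lid's lower edge at u≈272.

```bash
python3 - <<'E'
from h import *
z=np.load('w1.npz');c={k:z[k] for k in ['fovy','cx','cy','R','t']};p,d=z['p'],z['d'];X=cloud(d,c);q=X-F0
s_,y_,h_=q@UP,q[...,1],q@OUT
m=(p.max(2)<60);m[:172]=0;m[206:]=0;m[:,:305]=0;m[:,335:]=0
print('disc px',np.argwhere(m).mean(0),np.argwhere(m).min(0),np.argwhere(m).max(0),m.sum())
k=m&(abs(d-np.median(d[m]))<.03)
f=lambda k:[(np.percentile(a[k],[2,50,98])*1000).round(1).tolist() for a in (s_,y_,h_)]
print('disc s,y,h',f(k))
f1=np.zeros_like(m);f1[60:130,285:385]=1;print('lid face',f(f1))
f1[:]=0;f1[50:200,230:260]=1;f1[120:185]=0;print('rail face',f(f1))
f1[:]=0;f1[140:170,290:312]=1;print('barrel',f(f1&(h_>.014)))
f1[:]=0;f1[140:170,246:266]=1;print('keeper',f(f1&(h_>.012)))
f1[:]=0;f1[0:50,305:335]=1;print('handle',f(f1&(h_>.025)))
# lid edge: dark line
g=cv2.cvtColor(p,6).astype(float)
for v in (100,195): 
    u=260+g[v,260:292].argmin(); print('edge',u,X[v,u],s_[v,u])
for u in (319,): print('col',h_[172:206:2,u].round(3),y_[172:206:2,u].round(3))
E
```

```text
<stdin>:5: RuntimeWarning: Mean of empty slice.
  ret = um.true_divide(
Traceback (most recent call last):
ValueError: zero-size array to reduction operation minimum which has no identity
```

```bash
python3 - <<'E'
from h import *
z=np.load('w1.npz');c={k:z[k] for k in ['fovy','cx','cy','R','t']};p,d=z['p'],z['d'];X=cloud(d,c);q=X-F0
s_,y_,h_=q@UP,q[...,1],q@OUT
print(p[170:206:3,319].tolist(), p[188,308:332:2].max(1))
f=lambda k:[(np.percentile(a[k],[2,50,98])*1000).round(1).tolist() if k.any() else None for a in (s_,y_,h_)]
m=np.zeros((400,640),bool);m[176:204,308:332]=1
print('disc s,y,h',f(m&(h_>.02)))
f1=np.zeros_like(m);f1[60:130,285:385]=1;print('lid face',f(f1))
f1[:]=0;f1[60:210,230:260]=1;f1[120:185]=0;print('rail face',f(f1))
f1[:]=0;f1[140:170,290:312]=1;print('barrel',f(f1&(h_>.014)))
f1[:]=0;f1[140:170,246:266]=1;print('keeper',f(f1&(h_>.012)))
f1[:]=0;f1[0:50,305:335]=1;print('handle',f(f1&(h_>.025)))
g=cv2.cvtColor(p,6).astype(float)
for v in (100,195): 
    u=260+g[v,260:292].argmin(); print('edge',u,X[v,u],s_[v,u])
print('col',[(v,h_[v,319].round(3),y_[v,319].round(3)) for v in range(168,206,3)])
E
```

```text
[[186, 182, 184], [181, 179, 179], [100, 98, 104], [50, 54, 66], [49, 57, 70], [53, 56, 68], [62, 66, 79], [59, 62, 77], [54, 57, 72], [54, 58, 71], [61, 81, 113], [98, 148, 219]] [222 225 215 147  83  78  74  96 182 210 202 195]
disc s,y,h [[87.6, 91.6, 95.3], [-104.0, -91.6, -84.0], [30.6, 45.7, 48.1]]
lid face [[63.7, 107.2, 151.7], [-44.5, -14.9, 13.1], [-1.6, -0.1, 1.6]]
rail face [[2.8, 22.9, 39.0], [-121.8, -19.7, 14.4], [-1.7, -0.2, 1.4]]
barrel [[66.0, 75.6, 85.1], [-75.6, -67.1, -60.1], [14.3, 17.6, 19.8]]
keeper [[26.1, 34.5, 42.5], [-76.8, -67.0, -58.7], [12.7, 18.0, 20.5]]
handle [[88.9, 94.0, 99.2], [14.4, 30.6, 45.9], [35.5, 39.4, 41.8]]
edge 270 [0.53642725 0.03202841 0.10205132] 0.04710941909789526
edge 277 [ 0.53794944 -0.06147845  0.09906178] 0.047225551459467954
col [(168, np.float64(0.025), np.float64(-0.078)), (171, np.float64(0.027), np.float64(-0.08)), (174, np.float64(0.028), np.float64(-0.083)), (177, np.float64(0.036), np.float64(-0.084)), (180, np.float64(0.042), np.float64(-0.085)), (183, np.float64(0.045), np.float64(-0.087)), (186, np.float64(0.045), np.float64(-0.09)), (189, np.float64(0.049), np.float64(-0.092)), (192, np.float64(0.046), np.float64(-0.095)), (195, np.float64(0.047), np.float64(-0.097)), (198, np.float64(0.046), np.float64(-0.1)), (201, np.float64(0.041), np.float64(-0.104)), (204, np.float64(0.0), np.float64(-0.119))]
```

```bash
python3 - <<'E'
from h import *
print(S(.0915,-.094,.042)); plan(S(.0915,-.094,.042))
E
```

```text
[ 0.5561772 -0.044      0.1647345]
shift [ 0.302  0.057 -0.662] rot [0.005 0.002 0.014] rows 2.63 per row [ 0.101  0.019 -0.221] [0.0015 0.0007 0.0045]
```

```bash

python3 -m handwheel '[0.06,0.057,-0.13,0.005,0.002,0.014,0.08,0,-0.177,0,0,0,0.08,0,-0.177,0,0,0,0.08,0,-0.177,0,0,0,0,0,0,0,0,0]'
python3 - <<'E'
from h import *
c=imaging.get_calibration('wrist'); p,d=imaging.read_camera('wrist'); s=ctrl.get_state();print(inv(s['eef_pos']))
plan(S(.0915,-.094,.042)); cv2.imwrite('pics/w2.png',p[150:]); print(proj(S(.0915,-.094,.038),c))
E
```

```text
time: 2.23
eef_pos: [0.5526, -0.0388, 0.1582]
tcp_rot: [0.689, 0.694, 0.151, 0.147]
contact_force: [-1.2, 0.6, -0.9]
opening: 0.503
finger_force: 0.0
[ 0.08744201 -0.08920138  0.03992016]
shift [ 0.019 -0.032  0.024] rot [-0.002 -0.005 -0.005] rows 0.16 per row [ 0.019 -0.032  0.024] [-0.002  -0.0047 -0.0052]
[334.42035277 275.78869629]
```

View pics/w2.png

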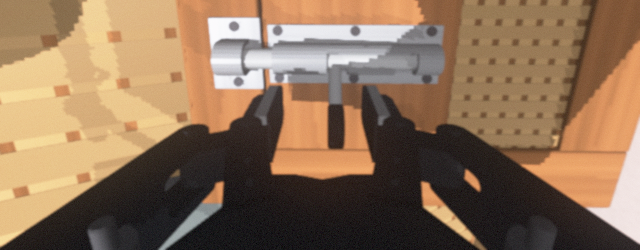

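The disc at (336,275) of the full image matches the projected (334,276). The jaw centre is at about u=323, so I'll correct by 4 mm and close.

```bash

python3 -m handwheel '[0.021,-0.032,0.022,0,-0.005,-0.005,0,0,0,0,0,0]'
python3 -m handwheel '[0,0,0,0,0,0,0,0,0,0,0,0,0,0,0,0,0,0,0,0,0,0,0,0,0,0,0,0,0,0]' 0 25
python3 -m handwheel '[0,0,0,0,0,0,0,0,0,0,0,0]' 
python3 - <<'E'
from h import *
s=ctrl.get_state();print(inv(s['eef_pos']),s['opening'])
E
```

```text
time: 2.45
eef_pos: [0.5601, -0.0463, 0.1718]
tcp_rot: [0.69, 0.689, 0.157, 0.159]
contact_force: [0.6, 0.4, 0.1]
opening: 0.499
finger_force: 0.0
time: 2.87
eef_pos: [0.5584, -0.0463, 0.1698]
tcp_rot: [0.69, 0.689, 0.156, 0.156]
contact_force: [-5.1, -1.0, 5.1]
opening: 0.086
finger_force: 29.2
time: 3.03
eef_pos: [0.5584, -0.0463, 0.1698]
tcp_rot: [0.69, 0.689, 0.156, 0.156]
contact_force: [-6.3, -1.7, 4.3]
opening: 0.084
finger_force: 29.2
[ 0.09571289 -0.09629088  0.04567517] 0.08397611561069647
```

```bash

python3 -m handwheel '[-0.016,0.04,0.019,0,0,0,-0.016,0.04,0.019,0,0,0,-0.004,0.043,0.008,0,0,0,-0.004,0.043,0.008,0,0,0,0,0,0,0,0,0]'
python3 -m handwheel '[0,0,0,0,0,0,0,0,0,0,0,0]' 
cat > k.py <<'E'
from h import *
import sys
s=ctrl.get_state();print('t',s['time'],'TCP syh',inv(s['eef_pos']).round(4),s['opening'])
F=s['contact_force'];print('F syh',(F@UP).round(1),F[1].round(1),(F@OUT).round(1))
c=imaging.get_calibration('wrist'); p,d=imaging.read_camera('wrist');cv2.imwrite('pics/'+sys.argv[1]+'.png',cv2.resize(p[120:340,140:500],None,fx=2,fy=2))
E
python3 k.py w3
```

```text
time: 3.45
eef_pos: [0.5534, -0.0221, 0.1785]
tcp_rot: [0.69, 0.689, 0.156, 0.159]
contact_force: [-1.7, -5.8, 2.7]
opening: 0.083
finger_force: 28.2
time: 3.62
eef_pos: [0.5535, -0.0222, 0.1785]
tcp_rot: [0.69, 0.689, 0.156, 0.158]
contact_force: [-3.4, -5.0, 4.3]
opening: 0.085
finger_force: 28.4
t 3.6167 TCP syh [ 0.0949 -0.0722  0.0556] 0.0846837346626617
F syh -1.3 -5.0 5.3
```

View pics/w3.png

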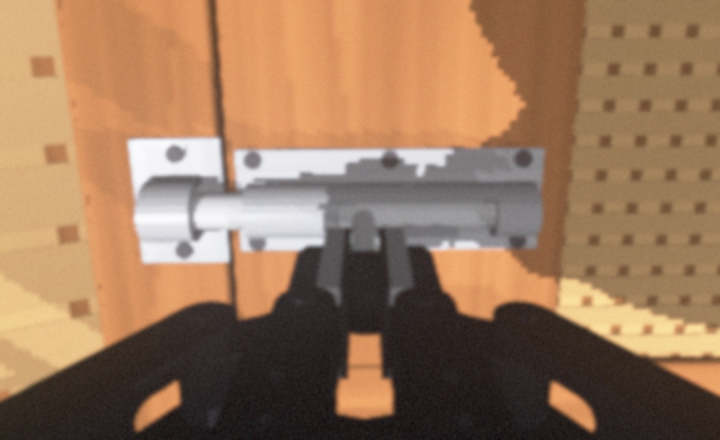

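```bash

python3 -m handwheel '[0.045,0,0.021,0,0,0,0.045,0,0.021,0,0,0,0.045,0,0.021,0,0,0,0,0,0,0,0,0]'
python3 -m handwheel '[0.03,0,0.014,0,0,0,0.03,0,0.014,0,0,0,0,0,0,0,0,0,0,0,0,0,0,0]'
python3 k.py w4
```

```text
time: 4.0
eef_pos: [0.5746, -0.0221, 0.1883]
tcp_rot: [0.69, 0.689, 0.157, 0.158]
contact_force: [-4.6, -5.3, 6.8]
opening: 0.085
finger_force: 28.9
time: 4.33
eef_pos: [0.5828, -0.0221, 0.1922]
tcp_rot: [0.69, 0.689, 0.156, 0.158]
contact_force: [-2.3, -6.1, 6.4]
opening: 0.083
finger_force: 28.7
t 4.3333 TCP syh [ 0.1273 -0.0721  0.0556] 0.08291006125579471
F syh 0.6 -6.1 6.8
```

View pics/w4.png

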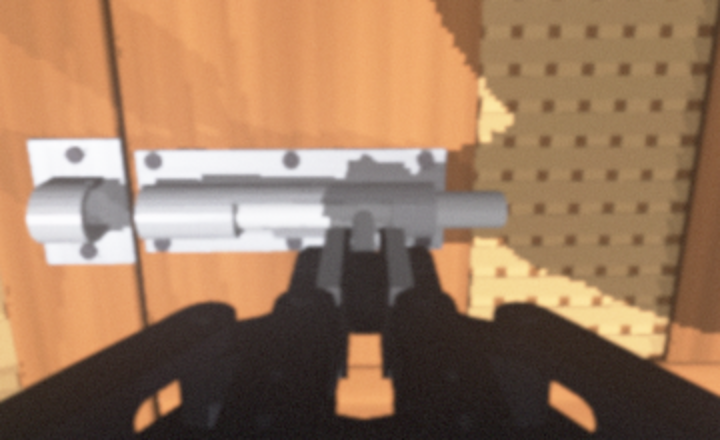

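The rod has left the keeper and sticks out at the barrel's top end (508,208). I'll creep on to the stop.

```bash

for i in 1; do python3 -m handwheel '[0.018,0,0.0085,0,0,0,0,0,0,0,0,0,0,0,0,0,0,0]'; done
python3 -c "
from h import *
s=ctrl.get_state();F=s['contact_force'];print(inv(s['eef_pos']),F@UP,F@OUT)"
python3 -m handwheel '[0.012,0,0.0056,0,0,0,0,0,0,0,0,0,0,0,0,0,0,0]'
python3 -c "
from h import *
s=ctrl.get_state();F=s['contact_force'];print(inv(s['eef_pos']),F@UP,F@OUT)"
python3 -m handwheel '[0.012,0,0.0056,0,0,0,0,0,0,0,0,0,0,0,0,0,0,0]'
python3 -c "
from h import *
s=ctrl.get_state();F=s['contact_force'];print(inv(s['eef_pos']),F@UP,F@OUT)"
```

```text
time: 4.63
eef_pos: [0.5853, -0.0221, 0.1933]
tcp_rot: [0.69, 0.689, 0.156, 0.158]
contact_force: [-2.3, -5.5, 6.3]
opening: 0.09
finger_force: 28.7
[ 0.13001984 -0.07207233  0.05558857] 0.590492049144095 6.663094564563575
time: 4.88
eef_pos: [0.5869, -0.0221, 0.194]
tcp_rot: [0.69, 0.689, 0.156, 0.158]
contact_force: [-3.8, -4.9, 6.2]
opening: 0.085
finger_force: 28.8
[ 0.13168876 -0.0720761   0.05560211] -0.7912227325755582 7.205540660706735
time: 5.13
eef_pos: [0.5872, -0.0221, 0.1941]
tcp_rot: [0.69, 0.69, 0.154, 0.156]
contact_force: [-11.4, -6.8, 8.4]
opening: 0.084
finger_force: 29.5
[ 0.13204178 -0.07207425  0.05550477] -6.829455000289324 12.400119539384686
```

```bash

python3 -m handwheel '[-0.008,0,-0.004,0,0,0,0.005,-0.062,-0.010,0,0,0,0.011,-0.058,-0.024,0,0,0,0,0,0,0,0,0]'
python3 -m handwheel '[0.017,-0.049,-0.036,0,0,0,0.021,-0.038,-0.046,0,0,0,0,0,0,0,0,0,0,0,0,0,0,0]'
python3 k.py w5
```

```text
time: 5.47
eef_pos: [0.589, -0.0386, 0.1877]
tcp_rot: [0.691, 0.689, 0.157, 0.155]
contact_force: [-3.1, 0.6, 4.5]
opening: 0.085
finger_force: 30.0
time: 5.8
eef_pos: [0.5948, -0.0518, 0.1751]
tcp_rot: [0.69, 0.689, 0.156, 0.156]
contact_force: [-2.2, -1.2, 1.9]
opening: 0.085
finger_force: 31.3
t 5.8 TCP syh [ 0.1309 -0.1018  0.0351] 0.0849869792714825
F syh -1.2 -1.2 2.6
```

View pics/w5.png

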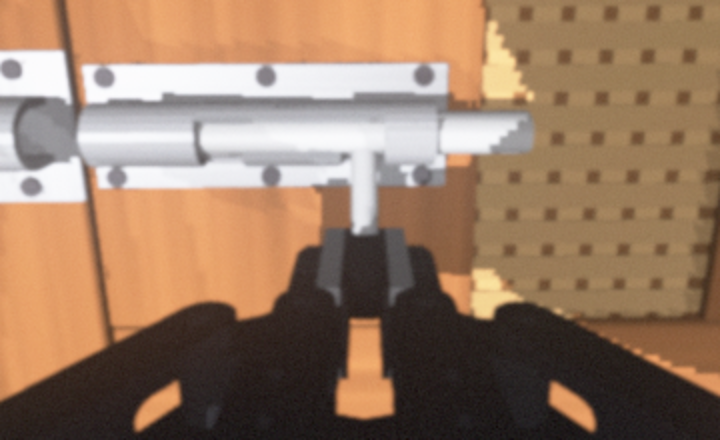

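The stem lies over to the right in the upper notch at crop (363,190). I'll press it slightly, release and back off.

```bash

python3 -m handwheel '[0.005,-0.008,-0.012,0,0,0,0,0,0,0,0,0]'
python3 -m handwheel '[0,0,0,0,0,0,0,0,0,0,0,0,0,0,0,0,0,0,0,0,0,0,0,0]' 0.4
python3 -m handwheel '[-0.06,0,0.129,0,0,0,-0.08,0,0.17,0,0,0,-0.08,0,0.17,0,0,0,0,0,0,0,0,0,0,0,0,0,0,0]'
python3 - <<'E'
from h import *
c=imaging.get_calibration('wrist'); p,d=imaging.read_camera('wrist');s=ctrl.get_state()
cv2.imwrite('pics/w6.png',p[:280])
q=cloud(d,c)-F0; s_,y_,h_=q@UP,q[...,1],q@OUT
k=(p.max(2)<110)&(h_>.015)&(h_<.06)&(abs(s_-.13)<.02)&(y_<-.08)&(y_>-.13)
print(k.sum(),[(np.percentile(a[k],[2,50,98])*1000).round(1) for a in (s_,y_,h_)] if k.any() else '')
k=(h_>.025)&(h_<.05)&(y_>0)&(y_<.13)&(abs(s_-.094)<.02);print('handle',k.sum(),[(np.percentile(a[k],[2,50,98])*1000).round(1) for a in (s_,y_,h_)] if k.any() else '')
print(inv(s['eef_pos'])); plan(S(.094,.06,.10)); plan(S(.094,.06,.041))
E
```

```text
time: 6.02
eef_pos: [0.596, -0.0527, 0.1741]
tcp_rot: [0.69, 0.689, 0.157, 0.156]
contact_force: [-2.7, 0.8, 4.3]
opening: 0.087
finger_force: 31.8
time: 6.35
eef_pos: [0.5957, -0.053, 0.173]
tcp_rot: [0.69, 0.689, 0.156, 0.156]
contact_force: [-0.1, 0.1, 0.2]
opening: 0.402
finger_force: 0.0
time: 6.77
eef_pos: [0.5636, -0.0535, 0.2461]
tcp_rot: [0.69, 0.689, 0.157, 0.158]
contact_force: [-0.5, 0.6, 0.3]
opening: 0.399
finger_force: 0.0
222 [array([124.6, 127.6, 131.4]), array([-108.4,  -98.1,  -91.2]), array([28.9, 36.3, 38.4])]
handle 944 [array([89.4, 95.1, 99.6]), array([ 7.5, 22.1, 35.8]), array([34.9, 39.3, 41.2])]
[ 0.13126241 -0.10324027  0.11109941]
shift [-0.194  1.088 -0.172] rot [-0.     0.006  0.001] rows 4.02 per row [-0.039  0.218 -0.034] [-0.      0.0013  0.0003]
shift [-0.028  1.088 -0.529] rot [-0.     0.006  0.001] rows 4.35 per row [-0.006  0.218 -0.106] [-0.      0.0013  0.0003]
```

View pics/w6.png

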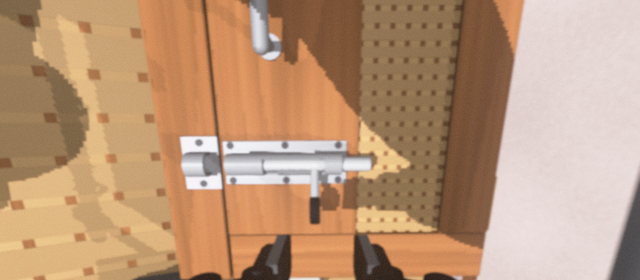

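The bolt is parked by itself, with the disc at (315,210), 27 mm out from the face. Now the handle.

```bash

python3 -m handwheel '[-0.038,0.22,-0.034,0,0,0,-0.038,0.22,-0.034,0,0,0,-0.038,0.22,-0.034,0,0,0,-0.038,0.22,-0.034,0,0,0,-0.038,0.22,-0.034,0,0,0]'
python3 -m handwheel '[0,0,0,0,0,0,0,0,0,0,0,0]'
python3 - <<'E'
from h import *
print(inv(ctrl.get_state()['eef_pos'])); plan(S(.0945,.062,.041))
E
```

```text
time: 7.23
eef_pos: [0.5333, 0.1131, 0.2159]
tcp_rot: [0.691, 0.689, 0.155, 0.155]
contact_force: [0.9, -0.2, 0.5]
opening: 0.398
finger_force: 0.0
time: 7.4
eef_pos: [0.5331, 0.1136, 0.2157]
tcp_rot: [0.689, 0.691, 0.155, 0.155]
contact_force: [0.4, -0.4, 0.2]
opening: 0.401
finger_force: 0.0
[0.09218329 0.0635785  0.09796492]
shift [ 0.174 -0.011 -0.338] rot [-0.     0.003 -0.001] rows 1.37 per row [ 0.087 -0.005 -0.169] [-0.      0.0015 -0.0006]
```

```bash

python3 -m handwheel '[0.087,-0.01,-0.169,0,0,0,0.087,0,-0.169,0,0,0,0,0,0,0,0,0,0,0,0,0,0,0]'
python3 -c "
from h import *
print(inv(ctrl.get_state()['eef_pos']))"
python3 -m handwheel '[0,0,0,0,0,0,0,0,0,0,0,0,0,0,0,0,0,0,0,0,0,0,0,0,0,0,0,0,0,0]' 0 40
python3 -c "
from h import *
print(inv(ctrl.get_state()['eef_pos']))
a=np.radians(np.arange(0,31,5)); v=np.array([-.19,.049])
for t in a:
  b=np.radians(25)-t; print(round(np.degrees(t)), (np.array([v[0]*np.cos(b)-v[1]*np.sin(b), v[0]*np.sin(b)+v[1]*np.cos(b)])/.15).round(3))
"
```

```text
time: 7.73
eef_pos: [0.5597, 0.1091, 0.1649]
tcp_rot: [0.691, 0.689, 0.154, 0.154]
contact_force: [-0.5, -0.7, 0.4]
opening: 0.399
finger_force: 0.0
[0.09475019 0.05905557 0.04063513]
time: 8.15
eef_pos: [0.5583, 0.1097, 0.1673]
tcp_rot: [0.691, 0.69, 0.154, 0.155]
contact_force: [-5.5, -1.1, -1.2]
opening: 0.111
finger_force: 39.0
[0.09453231 0.05965059 0.0434241 ]
0 [-1.286 -0.239]
5 [-1.302 -0.126]
10 [-1.308 -0.012]
15 [-1.304  0.102]
20 [-1.29   0.215]
25 [-1.267  0.327]
30 [-1.233  0.436]
```

```bash

python3 -m handwheel '[-0.009,0,0.056,0,0,0,-0.007,0,0.057,0,0,0,-0.004,0,0.057,0,0,0,-0.002,0,0.057,0,0,0,0,0,0,0,0,0]'
python3 -m handwheel '[0.001,0,0.057,0,0,0,0.003,0,0.057,0,0,0,0.006,0,0.057,0,0,0,0.008,0,0.056,0,0,0,0,0,0,0,0,0]'
python3 -c "
from h import *
print(inv(ctrl.get_state()['eef_pos']))"
```

```text
time: 8.57
eef_pos: [0.5548, 0.1097, 0.2019]
tcp_rot: [0.691, 0.69, 0.153, 0.154]
contact_force: [-12.7, -4.5, -0.4]
opening: 0.109
finger_force: 40.4
time: 8.98
eef_pos: [0.5569, 0.1097, 0.2354]
tcp_rot: [0.691, 0.69, 0.152, 0.153]
contact_force: [-16.0, -4.7, 0.1]
opening: 0.107
finger_force: 40.3
[0.12200356 0.05971636 0.10573317]
```

```bash

python3 -m handwheel '[0.003,0,0.056,0,0,0,0.008,0,0.056,0,0,0,0.012,0,0.055,0,0,0,0.007,0,0.025,0,0,0,0,0,0,0,0,0]'
python3 -m handwheel '[0,0,0,0,0,0,0,0,0,0,0,0,0,0,0,0,0,0]'
python3 - <<'E'
from h import *
p,d=imaging.read_camera('side');c=imaging.get_calibration('side');X=cloud(d,c)
cv2.imwrite('pics/s2.png',cv2.resize(p[100:320,180:460],None,fx=2.5,fy=2.5))
k=(abs(X[...,1]-0.02)<.03)&(X[...,0]>.53)&(X[...,0]<.75)&(X[...,2]>.15)&(X[...,2]<.27)
f=np.polyfit(X[k][:,0],X[k][:,2],1);print(k.sum(),f,'lid slope deg',np.degrees(np.arctan(f[0])))
E
```

```text
time: 9.4
eef_pos: [0.5635, 0.1097, 0.2659]
tcp_rot: [0.69, 0.689, 0.154, 0.156]
contact_force: [-8.9, -5.0, -2.3]
opening: 0.11
finger_force: 39.7
time: 9.65
eef_pos: [0.5635, 0.1097, 0.2659]
tcp_rot: [0.69, 0.689, 0.155, 0.156]
contact_force: [-8.7, -4.6, -2.8]
opening: 0.106
finger_force: 39.6
920 [-0.05994434  0.2547876 ] lid slope deg -3.4304526996881197
```

View pics/s2.png

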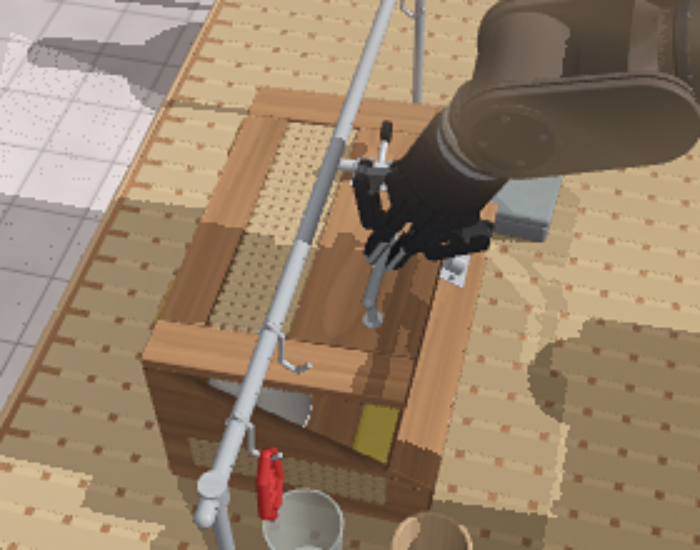

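The lid stands 3.4° above level (about 0.50 rad), the bolt is still parked, and the rail is clear. I'll release and retreat.

```bash

python3 -m handwheel '[0,0,0,0,0,0,0,0,0,0,0,0,0,0,0,0,0,0,0,0,0,0,0,0]' 0.4
python3 -m handwheel '[-0.04,0,0.085,0,0,0,-0.05,0,0.107,0,0,0,-0.06,0,0.13,0,0,0,-0.12,0,0.1,0,0,0,-0.2,0,0.05,0,0,0]'
python3 -m handwheel '[-0.15,0,0,0,0,0,0,0,0,0,0,0,0,0,0,0,0,0]'
python3 - <<'E'
from h import *
for n in ['side','top']:
    p,d=imaging.read_camera(n);c=imaging.get_calibration(n);X=cloud(d,c);z=np.load(n+'0.npz');X0=cloud(z['d'],c)
    k=(abs(X[...,1]-0.02)<.03)&(X[...,0]>.54)&(X[...,0]<.6)&(X[...,2]>.15)&(X[...,2]<.25)
    k|=(abs(X[...,1]-0.02)<.03)&(X[...,0]>.63)&(X[...,0]<.74)&(X[...,2]>.15)&(X[...,2]<.25)
    f=np.polyfit(X[k][:,0],X[k][:,2],1);print(n,k.sum(),'lid slope deg',np.degrees(np.arctan(f[0])))
    if n=='top': 
        for nm,u0,u1,v0,v1 in [('tumbler',196,232,200,235),('cup',200,234,242,275),('case',372,412,188,228),('soap',374,426,240,278)]:
            print(nm,cv2.absdiff(p,z['p'])[v0:v1,u0:u1].max(2).mean(),'z',X0[v0:v1,u0:u1,2].max(),X[v0:v1,u0:u1,2].max())
    else: cv2.imwrite('pics/s3.png',cv2.resize(p[100:350,180:460],None,fx=2.3,fy=2.3))
E
```

```text
time: 10.03
eef_pos: [0.5661, 0.1105, 0.2679]
tcp_rot: [0.69, 0.688, 0.159, 0.158]
contact_force: [-0.5, -0.1, 1.1]
opening: 0.398
finger_force: 0.0
time: 10.45
eef_pos: [0.4959, 0.1102, 0.3399]
tcp_rot: [0.69, 0.688, 0.159, 0.159]
contact_force: [-0.3, -1.0, -0.3]
opening: 0.397
finger_force: 0.0
time: 10.7
eef_pos: [0.4717, 0.1105, 0.3373]
tcp_rot: [0.69, 0.689, 0.158, 0.158]
contact_force: [1.2, 0.6, -0.5]
opening: 0.399
finger_force: 0.0
side 1162 lid slope deg -4.713164925691462
top 1506 lid slope deg -4.400646128042591
tumbler 9.288095238095238 z 1.1630735672681445 1.1630735672681445
cup 6.683600713012478 z 1.1630735672681445 1.1630735672681445
case 7.538125 z 1.1630735672681445 1.1630735672681445
soap 3.897267206477733 z 1.1630735672681445 1.1630735672681445
```

View pics/s3.png

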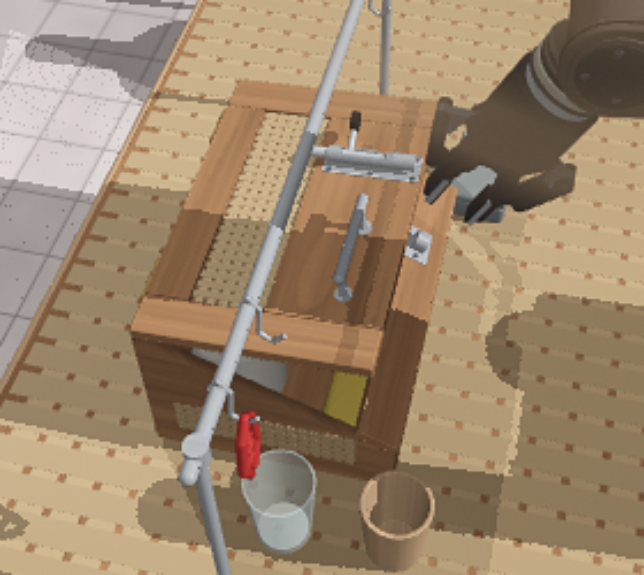

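The final view shows the lid open about 4.5° above level (roughly 0.51 rad). The bolt is parked with its disc at (355,120), the objects are in place, and the gripper is clear.

```bash
python3 -c "
from plant import ctrl
print(ctrl.sign_off())"
```

```text
the job is handed in; nothing more can be done
None
```

The job is handed in at about 11 s on the clock: the bolt is parked in the upper notch by itself, and the lid stands open about 4.5° above level. The hook rail was not touched, and the cup, tumbler, soap box and cap case look unmoved in the camera images.

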